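Shim out a heatsink clamp and hold it shut

ROBOT

A 6-joint arm with a two-finger parallel gripper is mounted at the origin on the work surface; the furniture and walls round the work are solid. World frame = base frame: x ahead of the robot, y to its left, z up, the work surface at z = 0. Lengths are in mm, angles in rad, forces in N, time in s.
With the tool pointing down it reaches from about 350 to 975 mm from the base axis. Payload 7.1 kg.
Tool frame: the origin (TCP) lies between the finger pads; the fingertips stand 19 mm ahead of it and the grasp point (between the pads) is the TCP (ctrl.tcp_to_tips is the distance from the TCP to the fingertips, in mm); z points along the fingers, y is the line along which they close (so a half turn about z gives the same grasp; the last joint's range is limited). The gripper opens to 88 mm and grips with 3 to 60 N. Pads are 20 mm wide; open, the fingers measure 115 mm over their backs; the gripper's body (75 mm by 178 mm) begins 61 mm behind the grasp point.
Start: joints at [-1.209, 0.423, 1.63, -0, 1.089, -0.019], TCP at [232.306, -580.206, 241.675] pointing down, gripper open.
Joint ranges: [-3, 3], [-0.9, 2.11], [0.09, 2.58], [-1.31, 4.45], [0.11, 2.69], [-2.54, 2.54]. Speed limits (rad/s): [2.39, 2.39, 3.01, 3.14, 3.14, 3.14].

INTERFACE

Orientations are given as a rotation vector (axis times angle).
In Python, from workcell import status, optics, ctrl gives the robot as it stands. The module is installed in compiled form; this text tells all that it offers.
- The arm moves only by the shell command python3 -m inch 'ROWS'. ROWS is JSON, a list that holds one entry, the list of rows, each a list of 7 numbers: the shift along the tool's x, y, z in mm, then the turn, a rotation vector about the tool's x, y, z in rad, then the opening in per cent of the stroke, from 0 (shut) to 100 (fully open). A call has 1 to 20 rows; each row is the pose to reach, as a shift and turn from the pose commanded when the call began, along the tool's axes at that moment; what a row does not reach only later rows make up. A row lasts 1/10 s, in which the tool goes at most 50 mm and 8.59 degrees, less where a joint would pass 70% of its speed; a pose out of reach is approached as far as the arm can. A call with a gripper value outside its range is refused whole. The fingers move at their own pace and stop on an object; the grip force is fixed at half the most. Time passes only in rows, so rows that repeat a pose let the fingers close. It gives the time, the measured TCP pose, the force, the opening and the grip force at its end, in the units of the state.
- status.get_obs(): the state, without advancing time (a new reading comes with each control period).
- optics.get_image(name): name is "side" or "top"; returns a dict with "frame" (420x560x3 uint8, red, green, blue), "fx", "fy", "cx", "cy" (pixels), "rvec" (rotation vector, rad) and "tvec" (3), from world to camera coordinates, as OpenCV has them. Camera axes: x right, y down, z forward; pixel columns grow to the right and rows downward; lengths in mm; the calibration is good to about 2 mm. A picture is of the moment at which its call begins. There is no depth.
- ctrl.close_job(): hands the job in; it is judged then, once.
The state is a dict: "t": time; "qpos": joint angles; "qvel": joint speeds; "joint_torque": joint torques, N m; "ee_pos": TCP position; "orientation": TCP orientation; "ft_force": force on the tool from outside, world axes, zero at the start; "moment": the same for the moment, N m; "width": finger opening in mm; "grasp_force": force on a finger pad.
Only numpy, scipy, OpenCV 4.12 (cv2) and the standard library are available. Lean on these libraries where they do the work, as an engineer would, in place of code of your own. Each camera call takes 0.05 s, during which the arm holds its last target. There are 200 camera calls.

TASK

Three metal chips lie in the open gap of the spring-return clamp: wipe them off the clamp's base plate with the scraper block, not with the fingers, and set the block down on the bench away from the clamp. Then stand shims from the rack upright and square, in line with the jaw, in the gap between the jaw and the finned heatsink, enough of them that pushing the jaw's rear plate squeezes the heatsink firmly through the shims against the end stop before the jaw runs out of travel, and finish while still pushing with the fingertips, holding the stack tight, because the jaw springs back if let go. Leave the side cutters, the tape roll and the small circuit board alone.

Things in the scene. Friction and masses are not known exactly. Their poses are not given: they have to be found in the camera images.
- clamp_base: aluminium base plate of the clamp, 200 x 90 x 16 mm, fixed. Origin: centre of its underside, on the bench. +x runs along the 200 mm length from the jaw (end near the robot) to the end stop, +y across. Its top (the seat) is 16 mm above the origin. The gap is open at both y sides.
- jaw: sliding steel jaw, 40 mm long, 36 mm wide (y), 36 mm high, dark push plate (36 wide, 50 high) at its back. Origin: lower middle of its front face, at seat level; axes as clamp_base. At rest open, front face at x = -55 mm of clamp_base; pushed to +x it travels 26 mm to a hard end (x = -29 mm). A spring returns it: 2 N open, 3.5 N at full travel
- push_plate (a point): point on the rear face of the jaw's push plate, 30 mm above the seat (46 mm above the bench); push here towards the clamp's +x. Axes as clamp_base
- end_stop: steel angle fixed on the base plate, 50 mm wide, 40 mm high. Origin: lower middle of its front face (facing the jaw), at seat level; axes as clamp_base. Its front face is 37 to 59 mm to +x of the base plate's centre, differing from start to start
- heatsink: finned aluminium heatsink, 50 mm (x) x 36 mm (y) x 34 mm high, about 0.3 kg, loose on the seat 0.5 to 2 mm in front of the end stop. Origin: centre of its underside; axes as clamp_base. Its front face is 25 mm to -x of the origin
- shim_rack: low black rack on the bench, 130 x 60 mm, floor 6 mm thick, with five low ribs (top 15 mm above the bench, 34 mm long in y) along x; the four shims stand between the ribs, 28 mm apart along its x. Fixed. Origin: centre of its underside
- shim_1: one of four equal steel shim plates with two dark holes: 15 mm thick (its x), 45 mm wide (its y), 35 mm high, about 70 g, standing in the rack. Origin: centre of its underside. Grip it from above across the 45 mm (wider than jaw and heatsink, so fingers pass beside them). Stands in the gap with its x along the clamp's x. Two or three are needed, depending on the end stop
- shim_2: one of four equal steel shim plates with two dark holes: 15 mm thick (its x), 45 mm wide (its y), 35 mm high, about 70 g, standing in the rack. Origin: centre of its underside. Grip it from above across the 45 mm (wider than jaw and heatsink, so fingers pass beside them). Stands in the gap with its x along the clamp's x. Two or three are needed, depending on the end stop
- shim_3: one of four equal steel shim plates with two dark holes: 15 mm thick (its x), 45 mm wide (its y), 35 mm high, about 70 g, standing in the rack. Origin: centre of its underside. Grip it from above across the 45 mm (wider than jaw and heatsink, so fingers pass beside them). Stands in the gap with its x along the clamp's x. Two or three are needed, depending on the end stop
- shim_4: one of four equal steel shim plates with two dark holes: 15 mm thick (its x), 45 mm wide (its y), 35 mm high, about 70 g, standing in the rack. Origin: centre of its underside. Grip it from above across the 45 mm (wider than jaw and heatsink, so fingers pass beside them). Stands in the gap with its x along the clamp's x. Two or three are needed, depending on the end stop
- scraper: scraper block standing upright: black foot 30 mm (its x, the wiping width) x 24 mm (its y) x 14 mm, wooden 20 x 20 mm square grip above it up to 86 mm; wiped along its y. Gripped 62 mm or more above its underside the fingertips clear jaw and heatsink. Origin: centre of its underside
- chip_1: curled bright metal chip, about 14 x 11 mm, 5 mm high, 10 g, loose on the seat in the gap; origin at the middle of the curl at its underside
- chip_2: curled bright metal chip, about 14 x 11 mm, 5 mm high, 10 g, loose on the seat in the gap; origin at the middle of the curl at its underside
- chip_3: curled bright metal chip, about 14 x 11 mm, 5 mm high, 10 g, loose on the seat in the gap; origin at the middle of the curl at its underside
- cutters: bystander: yellow-handled side cutters lying on the bench, 23 x 108 x 10 mm; origin centre of its underside
- tape: bystander: roll of amber tape lying flat, 72 mm across, 13 mm high; origin centre of its underside
- board: bystander: small green circuit board, 34 x 45 x 11 mm; origin centre of its underside
Not all that is in view belongs to the job. Leave any brown look-alike of the clamp_base alone. Leave any green look-alike of the shim_3 alone.

How it is judged:
By the outcome, as a careful person would: the job done as asked, in the order asked, and still so for the second after the job is handed in, while the arm keeps its last pose, push and grip.
It also fails if it takes over 72 s, if anything falls off the work surface, if the arm or the gripper's body presses on something with over 40 N, if the wrist force passes 120 N, or if a joint passes its speed limit or range.

## Working session

There is one attempt and no reset: what is moved stays moved. The work goes in short steps, Python scripts to look and compute and a shell command to move; the robot and the scene stay as the last step left them, time stands still between calls to the robot, and variables do not carry over. Pictures are saved under pics/ and viewed, at most 10 in all, crops included, and the job is handed in when it is done.

```bash
mkdir -p pics; cat > h.py <<'E'
import numpy as np, cv2
from scipy.spatial.transform import Rotation as R
from workcell import status, optics, ctrl
def snap(n,f):
    d=optics.get_image(n); np.savez('pics/'+f+'.npz',**d); cv2.imwrite('pics/'+f+'.png',d['frame'][:,:,::-1]); return d
def load(f): return dict(np.load('pics/'+f+'.npz'))
def px2w(d,u,v,z):
    M=R.from_rotvec(d['rvec']).as_matrix(); c=-M.T@d['tvec']
    r=M.T@np.array([(u-d['cx'])/d['fx'],(v-d['cy'])/d['fy'],1]); return c+r*(z-c[2])/r[2]
def w2px(d,p):
    M=R.from_rotvec(d['rvec']).as_matrix(); q=M@np.array(p,float)+d['tvec']
    return np.array([d['fx']*q[0]/q[2]+d['cx'],d['fy']*q[1]/q[2]+d['cy']])
E
python3 - <<'E'
from h import *
a=snap('top','t0');b=snap('side','s0')
for d in(a,b):
    M=R.from_rotvec(d['rvec']).as_matrix();print(-M.T@d['tvec'],M[2],d['fx'])
o=status.get_obs();print(o)
im=np.hstack([d['frame'] for d in(a,b)])
E
```

```text
[ 450.92035349   11.75893728 1030.45935402] [ 0.12496255 -0.02174832 -0.99192307] 381.6196683431478
[185.5063389  762.05479747 423.4801814 ] [ 0.43348608 -0.81146153 -0.39194387] 451.87395924240616
{'t': 0.1, 'qpos': array([-1.20899306e+00,  4.23737731e-01,  1.63059682e+00,  2.42728406e-05,
        1.08858932e+00, -1.89947229e-02]), 'qvel': array([ 0.00180066, -0.00051538, -0.00256732, -0.00125375,  0.00142995,
        0.00079545]), 'joint_torque': array([-1.06882024e-03, -5.45616817e+01, -2.74324948e+01,  6.45030336e-02,
        1.88696128e-02, -3.91409537e-05]), 'ee_pos': array([ 232.1563944 , -579.78183843,  241.00265997]), 'orientation': array([-3.08353205e+00, -5.94282280e-01,  3.23255451e-04]), 'ft_force': array([-0.24218214, -0.53157387, -0.16760983]), 'moment': array([0.00389305, 0.06037917, 0.02468017]), 'grasp_force': 0.0, 'width': 87.99525432372772}
```

View pics/t0.png

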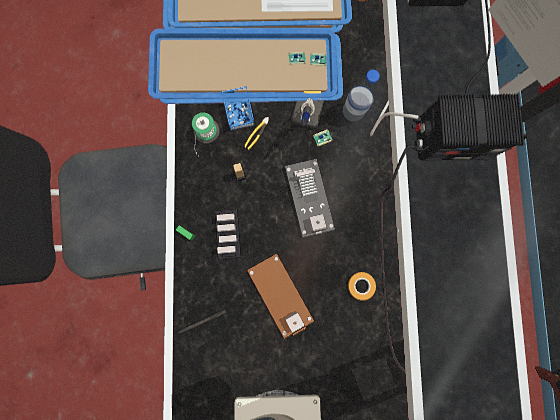

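View pics/s0.png

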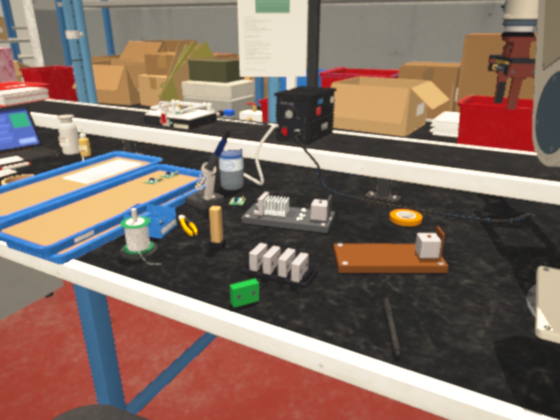

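Candidates in the top view: the clamp is grey at (310,198), and its brown look-alike is at (281,295). The shims are in the rack at (226,217/228/239/250), and the green look-alike is at (185,232). The scraper is at (239,171). I choose the grey clamp, the steel shims and the wooden-grip block, and will check them in one close crop.

```bash
python3 - <<'E'
from h import *
a=load('t0')['frame'][:,:,::-1];b=load('s0')['frame'][:,:,::-1]
c1=cv2.resize(a[150:245,280:340],None,fx=6,fy=6,interpolation=cv2.INTER_CUBIC)
c2=cv2.resize(a[160:255,205:255],None,fx=6,fy=6,interpolation=cv2.INTER_CUBIC)
cv2.imwrite('pics/c1.png',np.hstack([c1,c2]))
s=cv2.resize(b[185:285,200:345],None,fx=5,fy=5,interpolation=cv2.INTER_CUBIC)
cv2.imwrite('pics/c2.png',s)
E
```

```text
(no output)
```

View pics/c1.png

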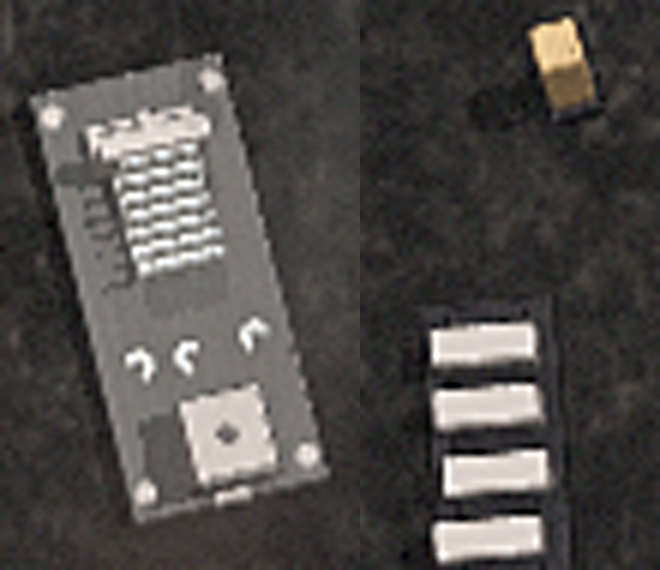

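View pics/c2.png

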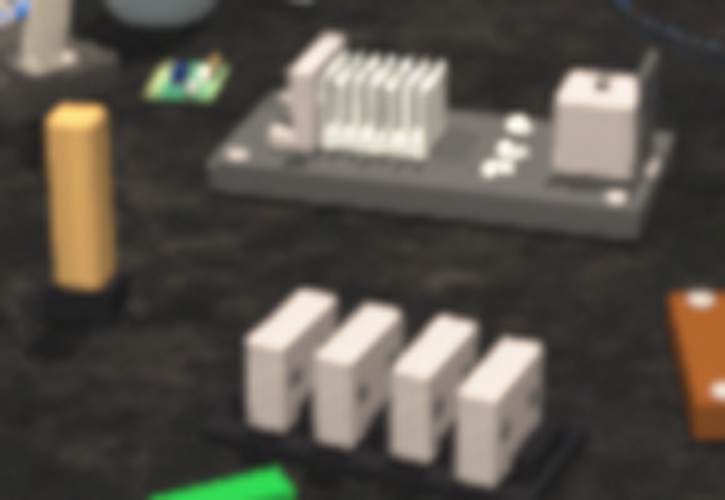

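The crop confirms the choice: grey plate with jaw, heatsink and three chips; four steel shims; wooden block with a black foot. Now the poses.

```bash
cat > fit.py <<'E'
from h import *
from scipy.optimize import least_squares
T=load('t0');S=load('s0')
def tp(p):return np.array([p[0]/6-.42+280,p[1]/6-.42+150])
def tp2(p):return np.array([(p[0]-360)/6-.42+205,p[1]/6-.42+160])
def sp(p):return np.array([p[0]/5-.4+200,p[1]/5-.4+185])
def fit(obs,x0):
    # obs: (cam, pixel, local xyz)
    def f(x):
        c,s=np.cos(x[2]),np.sin(x[2]);r=[]
        for d,p,l in obs:
            r+=list(w2px(d,[x[0]+c*l[0]-s*l[1],x[1]+s*l[0]+c*l[1],l[2]])-p)
        return np.array(r)
    k=least_squares(f,x0,loss='soft_l1');return k.x,np.round(f(k.x).reshape(-1,2),1)
if __name__=='__main__':
    np.set_printoptions(precision=3,suppress=True)
    o=[(T,tp(p),l) for p,l in [((35,97),(100,45,16)),((217,57),(100,-45,16)),((325,475),(-100,-45,16)),((138,520),(-100,45,16))]]
    o+=[(S,sp(p),l) for p,l in [((210,160),(100,45,16)),((272,95),(100,-45,16)),((672,132),(-100,-45,16)),((635,218),(-100,45,16))]]
    x,r=fit(o,[570,-20,0]);print('clamp',x,r.tolist())
    for n in (4,): print('top only',fit(o[:4],x)[0],'side only',fit(o[4:],x)[0])
    c,s=np.cos(x[2]),np.sin(x[2])
    def loc(d,p,z):
        q=px2w(d,*p,z)[:2]-x[:2];return np.round([c*q[0]+s*q[1],-s*q[0]+c*q[1]],1)
    print('jaw front top',[loc(T,tp(p),52) for p in((180,405),(258,385))],[loc(S,sp(p),52) for p in((568,70),(555,105))])
    print('hs front',[loc(T,tp(p),50) for p in((140,277),(222,253))],loc(S,sp((428,157)),16),[loc(S,sp(p),50) for p in((445,62),(430,80))])
    print('stop top front',[loc(T,tp(p),56) for p in((92,157),(210,133))],[loc(S,sp(p),56) for p in((345,37),(315,70))])
    print('chips',[loc(T,tp(p),18) for p in((142,362),(186,356),(254,332))],[loc(S,sp(p),18) for p in((495,168),(513,148),(518,125))])
    A=[[(432,330),(532,324),(536,355),(434,364)],[(434,393),(538,384),(542,417),(438,428)],[(443,460),(546,452),(549,486),(446,496)],[(434,525),(540,518),(543,550),(437,561)]]
    B=[[(247,340),(308,290),(336,298),(285,347)],[(316,358),(371,303),(402,311),(353,365)],[(391,373),(446,315),(477,323),(431,381)],[(458,396),(515,339),(543,345),(499,404)]]
    L=[(7.5,22.5,41),(7.5,-22.5,41),(-7.5,-22.5,41),(-7.5,22.5,41)]
    for a,b in zip(A,B):
        o=[(T,tp2(p),l) for p,l in zip(a,L)]+[(S,sp(p),l) for p,l in zip(b,L)]
        y,r=fit(o,[500,200,0]);print('shim',y,'T',fit(o[:4],y)[0],'S',fit(o[4:],y)[0],abs(r).max())
    L=[(10,10,86),(10,-10,86),(-10,-10,86),(-10,10,86)]
    o=[(T,tp2(p),l) for p,l in zip([(530,27),(574,15),(588,60),(545,73)],L)]
    o+=[(S,sp(p),l) for p,l in zip([(46,117),(62,102),(108,108),(98,126)],L)]
    y,r=fit(o,[600,180,0]);print('scraper',y,r.tolist())
    print('foot px S',[((w2px(S,[y[0]+np.cos(y[2])*l[0]-np.sin(y[2])*l[1],y[1]+np.sin(y[2])*l[0]+np.cos(y[2])*l[1],l[2]])-[200,185]+.4)*5).round() for h in((15,12),(12,15)) for l in((h[0],h[1],14),(-h[0],h[1],14),(-h[0],-h[1],14))])
E
python3 fit.py
```

```text
clamp [620.528 -98.609   0.209] [[-1.5, -0.6], [0.2, -1.2], [0.3, 0.1], [-1.2, 0.3], [-0.4, -0.2], [0.1, -1.1], [0.7, 0.1], [1.1, -1.8]]
top only [ 619.707 -100.001    0.212] side only [619.848 -94.838   0.196]
jaw front top [array([-57.4,  15.9]), array([-56.6, -19.1])] [array([-53. , -19.2]), array([-56.5,  24.5])]
hs front [array([ 1.1, 19.1]), array([  3.3, -18.3])] [ 4. 15.] [array([  5.3, -18.8]), array([5.9, 5.4])]
stop top front [array([56.4, 27.6]), array([ 55.1, -25.1])] [array([ 55.1, -22.6]), array([55.3, 22.6])]
chips [array([-31.8,  23.3]), array([-33.6,   3.5]), array([-30. , -28.8])] [array([-29.6,  23.4]), array([-32. ,  -1.3]), array([-27.8, -29. ])]
shim [568.447 124.734 -43.934] T [567.691 123.899 -43.925] S [568.652 125.619 -43.933] 1.2
shim [541.26 123.29   0.07] T [540.541 122.132   0.079] S [541.127 124.899   0.071] 0.9
shim [511.937 119.927   0.061] T [511.071 118.881   0.067] S [511.992 121.482   0.066] 1.0
shim [483.602 123.462   0.047] T [483.246 122.282   0.064] S [483.209 125.591   0.048] 1.2
scraper [689.454  86.89    0.302] [[-0.4, 0.1], [-0.2, -0.3], [-0.1, -0.5], [-0.5, -0.2], [0.4, 0.6], [0.4, -0.1], [0.8, -0.6], [-0.3, -0.5]]
foot px S [array([ 45., 285.]), array([116., 291.]), array([134., 265.]), array([ 50., 289.]), array([107., 294.]), array([129., 262.])]
```

```bash
cat >> h.py <<'E'
def go(x,y,z,yaw):
    """tool-frame shift/turn from the measured pose to world target, tool down, tool x at yaw"""
    o=status.get_obs(); A=R.from_rotvec(o['orientation']); p=o['ee_pos']
    B=R.from_matrix(np.array([[np.cos(yaw),np.sin(yaw),0],[np.sin(yaw),-np.cos(yaw),0],[0,0,-1]]))
    print('shift',np.round(A.inv().apply(np.array([x,y,z])-p),1),'turn',np.round((A.inv()*B).as_rotvec(),3),'at',p.round(1),'F',o['ft_force'].round(1),'w',round(o['width'],1),'g',round(o['grasp_force'],1),'t',round(o['t'],2))
C=np.array([620.5,-98.6]);CY=0.209
def cl(x,y):
    c,s=np.cos(CY),np.sin(CY); return C+[c*x-s*y,s*x+c*y]
E
python3 - <<'E'
from h import *
y=[689.5,86.9,.302];out=[]
for f,(u,v,w) in(('s0',(202,230,34)),('t0',(284-55,158,34))):
    d=load(f)
    for h in(None,(15,12),(12,15)):
        k=10 if f=='s0' else 10
        im=np.clip(cv2.resize(d['frame'][v:v+27,u:u+26,::-1],None,fx=k,fy=k,interpolation=cv2.INTER_CUBIC).astype(float)*2.5,0,255).astype(np.uint8)
        if h:
          for z in(0,14):
            P=[]
            for a,b in((1,1),(1,-1),(-1,-1),(-1,1)):
                c,s=np.cos(y[2]),np.sin(y[2]);l=(a*h[0],b*h[1])
                P.append((w2px(d,[y[0]+c*l[0]-s*l[1],y[1]+s*l[0]+c*l[1],z])-[u,v]+.5)*k)
            cv2.polylines(im,[np.int32(P)],True,(0,255,255) if z else (255,255,0),1)
        out.append(im)
cv2.imwrite('pics/foot.png',np.vstack([np.hstack(out[:3]),np.hstack(out[3:])]))
go(689.5,86.9,200,.302)
E
```

```text
shift [ 672.4 -448.9   41.6] turn [-0.001  0.     0.079] at [ 232.2 -579.8  241. ] F [-0.2 -0.5 -0.2] w 88.0 g 0.0 t 0.1
```

View pics/foot.png

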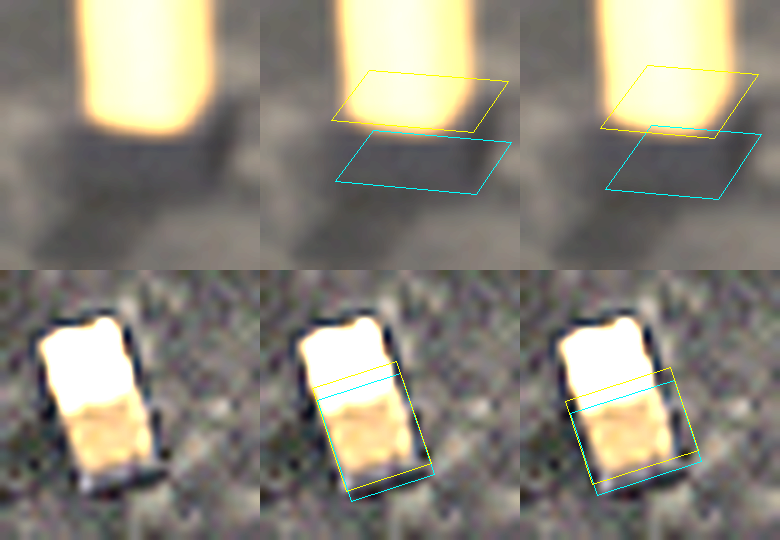

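The foot strip in the top view is about 88 px wide at 10x. That fits the foot's x lying near 0.30 rad, in line with the clamp. Moving above the scraper.

```bash
python3 -m inch '[[[672,-449,42,0,0,0.079,100],[672,-449,42,0,0,0.079,100],[672,-449,42,0,0,0.079,100],[672,-449,42,0,0,0.079,100],[672,-449,42,0,0,0.079,100],[672,-449,42,0,0,0.079,100],[672,-449,42,0,0,0.079,100],[672,-449,42,0,0,0.079,100],[672,-449,42,0,0,0.079,100],[672,-449,42,0,0,0.079,100],[672,-449,42,0,0,0.079,100],[672,-449,42,0,0,0.079,100],[672,-449,42,0,0,0.079,100],[672,-449,42,0,0,0.079,100],[672,-449,42,0,0,0.079,100],[672,-449,42,0,0,0.079,100],[672,-449,42,0,0,0.079,100],[672,-449,42,0,0,0.079,100],[672,-449,42,0,0,0.079,100],[672,-449,42,0,0,0.079,100]]]'; python3 -c "
from h import *
go(689.5,86.9,66,.302)"
```

```text
t: 2.1
ee_pos: [688.4, 84.8, 199.6]
orientation: [3.106, 0.47, -0.001]
ft_force: [0.1, 0.1, -0.0]
width: 87.8
grasp_force: 0.0
shift [  1.8  -1.7 133.6] turn [ 0.     0.001 -0.002] at [688.4  84.8 199.6] F [ 0.1  0.1 -0. ] w 87.8 g 0.0 t 2.1
```

```bash
python3 -m inch '[[[2,-2,30,0,0,0,100],[2,-2,60,0,0,0,100],[2,-2,90,0,0,0,100],[2,-2,115,0,0,0,100],[2,-2,134,0,0,0,100],[2,-2,134,0,0,0,100],[2,-2,134,0,0,0,15],[2,-2,134,0,0,0,15],[2,-2,134,0,0,0,15],[2,-2,134,0,0,0,15],[2,-2,134,0,0,0,15],[2,-2,134,0,0,0,15],[2,-2,134,0,0,0,15],[2,-2,134,0,0,0,15],[2,-2,134,0,0,0,15]]]'; python3 -c "
from h import *
go(*cl(-29,-55),150,CY)
snap('side','s1');snap('top','t1')"
```

```text
t: 3.6
ee_pos: [690.5, 88.9, 65.6]
orientation: [3.106, 0.472, -0.0]
ft_force: [-0.3, -0.9, 0.6]
width: 19.8
grasp_force: 30.0
shift [-156.6  210.3  -84.4] turn [0.    0.    0.093] at [690.5  88.9  65.6] F [-0.3 -0.9  0.6] w 19.8 g 30.0 t 3.6
```

```bash
python3 -m inch '[[[0,0,-40,0,0,0,15],[0,0,-80,0,0,0,15],[0,0,-110,0,0,0,15],[-40,50,-110,0,0,0.03,15],[-80,100,-110,0,0,0.06,15],[-120,150,-110,0,0,0.093,15],[-140,190,-110,0,0,0.093,15],[-157,210,-110,0,0,0.093,15],[-157,210,-110,0,0,0.093,15],[-157,210,-110,0,0,0.093,15],[-157,210,-110,0,0,0.093,15],[-157,210,-110,0,0,0.093,15]]]'; python3 - <<'E'
from h import *
go(*cl(-29,-55),82.5,CY)
a=snap('side','s2');b=snap('top','t2')
p=status.get_obs()['ee_pos']; print(w2px(a,[p[0],p[1],p[2]-66]),w2px(b,[p[0],p[1],p[2]-52]))
q=w2px(a,[p[0],p[1],p[2]-40]).astype(int)
c=cv2.resize(a['frame'][q[1]-25:q[1]+75,q[0]-75:q[0]+60,::-1],None,fx=5,fy=5,interpolation=cv2.INTER_CUBIC);print(q)
cv2.imwrite('pics/c3.png',c)
E
```

```text
t: 4.9
ee_pos: [603.7, -156.7, 175.6]
orientation: [-3.124, -0.33, -0.0]
ft_force: [0.3, -0.6, -1.4]
width: 20.1
grasp_force: 30.0
shift [-0.5  1.7 93.1] turn [-0.    -0.     0.001] at [ 603.7 -156.7  175.6] F [ 0.3 -0.6 -1.4] w 20.1 g 30.0 t 4.9
[306.70195034 169.35592518] [337.5582982  195.69093976]
[306 158]
```

View pics/c3.png

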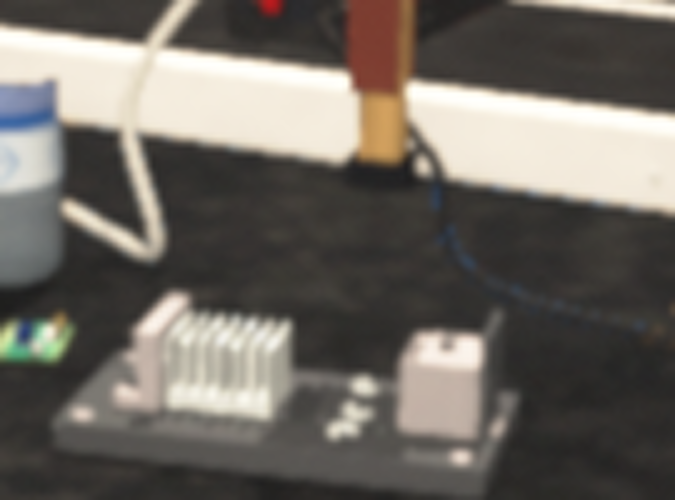

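The foot is wide along the clamp's x: its margins beside the grip are about 15 px on each side, at (345–420,165). The chips are at (345–365,385–430). Descend beside the -y edge, then wipe towards +y.

```bash
python3 -m inch '[[[-2,1,30,0,0,0,15],[-2,1,60,0,0,0,15],[-2,1,80,0,0,0,15],[-2,1,90,0,0,0,15],[-2,1,93,0,0,0,15],[-2,1,93,0,0,0,15],[-2,1,93,0,0,0,15],[-2,1,93,0,0,0,15]]]'; python3 -c "
from h import *
go(*cl(-31,65),82.3,CY)"
```

```text
t: 5.8
ee_pos: [602.1, -159.8, 83.8]
orientation: [3.124, 0.327, 0.003]
ft_force: [0.2, -0.4, -0.5]
width: 20.2
grasp_force: 30.0
shift [  -0.4 -121.1    1.4] turn [ 0.001 -0.002 -0.   ] at [ 602.1 -159.8   83.8] F [ 0.2 -0.4 -0.5] w 20.2 g 30.0 t 5.8
```

```bash
python3 -m inch '[[[0,0,1.4,0,0,0,15],[0,-8,1.4,0,0,0,15],[0,-16,1.4,0,0,0,15],[0,-24,1.4,0,0,0,15],[0,-32,1.4,0,0,0,15],[0,-40,1.4,0,0,0,15],[0,-48,1.4,0,0,0,15],[0,-56,1.4,0,0,0,15],[0,-64,1.4,0,0,0,15],[0,-72,1.4,0,0,0,15],[0,-80,1.4,0,0,0,15],[0,-88,1.4,0,0,0,15],[0,-96,1.4,0,0,0,15],[0,-104,1.4,0,0,0,15],[0,-112,1.4,0,0,0,15],[0,-119,1.4,0,0,0,15],[0,-121,1.4,0,0,0,15],[0,-121,1.4,0,0,0,15],[0,-121,-60,0,0,0,15],[0,-121,-100,0,0,0,15]]]'; python3 - <<'E'
from h import *
a=snap('side','s3')
go(740,60,150,.3)
cv2.imwrite('pics/c4.png',cv2.resize(a['frame'][125:260,215:355,::-1],None,fx=4,fy=4,interpolation=cv2.INTER_CUBIC))
E
```

```text
t: 7.8
ee_pos: [574.6, -41.2, 180.2]
orientation: [-3.123, -0.327, 0.009]
ft_force: [1.0, -0.3, -0.5]
width: 19.7
grasp_force: 30.0
shift [177.5 -66.4  40.9] turn [ 0.003 -0.008 -0.091] at [579.8 -41.7 189.6] F [ 2.4 -0.6  4.4] w 20.0 g 30.0 t 7.85
```

View pics/c4.png

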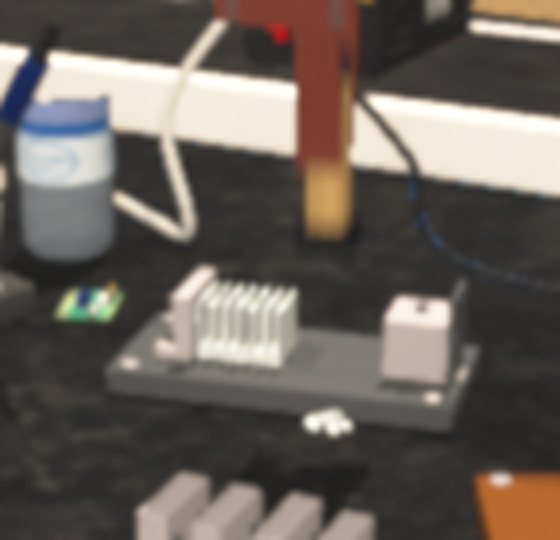

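The three chips lie together on the bench in front of the plate at (330,420), and the seat is clear. Put the scraper back where it stood, about 120 mm from the clamp.

```bash
python3 - <<'E'
from h import *
a=load('s3')
for p in((305,425),(330,410),(350,430),(328,435)):
    q=px2w(a,215+p[0]/4,125+p[1]/4,3)[:2]-C;c,s=np.cos(CY),np.sin(CY);print([c*q[0]+s*q[1],-s*q[0]+c*q[1]])
go(691,89,150,.302);go(691,89,66.2,.302)
E
```

```text
[np.float64(-23.221884577180788), np.float64(63.84257797728374)]
[np.float64(-31.622178398296743), np.float64(40.97046592211659)]
[np.float64(-48.38305103173495), np.float64(63.29360460824975)]
[np.float64(-38.41175356115497), np.float64(72.73103900302212)]
shift [ 135.5 -104.9   40.4] turn [ 0.003 -0.008 -0.093] at [579.8 -41.7 189.6] F [ 2.4 -0.6  4.4] w 20.0 g 30.0 t 7.85
shift [ 134.8 -105.1  124.2] turn [ 0.003 -0.008 -0.093] at [579.8 -41.7 189.6] F [ 2.4 -0.6  4.4] w 20.0 g 30.0 t 7.85
```

```bash
python3 -m inch '[[[45,-35,20,0,0,-0.03,15],[90,-70,30,0,0,-0.06,15],[136,-105,40,0,0,-0.093,15],[136,-105,40,0,0,-0.093,15],[136,-105,40,0,0,-0.093,15],[136,-105,40,0,0,-0.093,15],[136,-105,40,0,0,-0.093,15],[136,-105,40,0,0,-0.093,15]]]'; python3 -c "
from h import *
go(691,89,66.2,.302)
t=snap('top','t3')
cv2.imwrite('pics/c5.png',cv2.resize(t['frame'][150:245,280:340,::-1],None,fx=6,fy=6,interpolation=cv2.INTER_CUBIC))"
```

```text
t: 8.65
ee_pos: [686.9, 88.4, 141.5]
orientation: [3.106, 0.47, -0.001]
ft_force: [-0.1, -0.0, -2.1]
width: 19.9
grasp_force: 30.0
shift [ 4.1  0.6 75.3] turn [ 0.     0.    -0.001] at [686.9  88.4 141.5] F [-0.1 -0.  -2.1] w 19.9 g 30.0 t 8.65
```

View pics/c5.png

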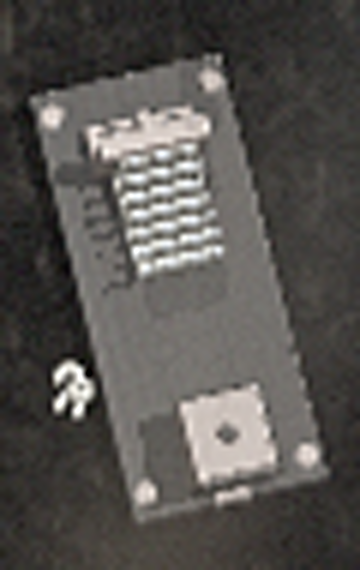

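All three chips are off the plate, on the bench at (75,390). Set the scraper down.

```bash
python3 -m inch '[[[3,0,30,0,0,0,15],[3,0,55,0,0,0,15],[3,0,70,0,0,0,15],[3,0,73,0,0,0,15],[3,0,74,0,0,0,15],[3,0,74,0,0,0,15],[3,0,74,0,0,0,15],[3,0,74,0,0,0,15]]]'; python3 -c "
from h import *
go(691,89,66.2,.302)"
```

```text
t: 9.5
ee_pos: [691.0, 90.6, 68.3]
orientation: [3.106, 0.472, 0.003]
ft_force: [-0.4, 0.8, -0.8]
width: 19.8
grasp_force: 30.0
shift [-0.5  1.5  2.1] turn [ 0.    -0.002 -0.   ] at [691.   90.6  68.3] F [-0.4  0.8 -0.8] w 19.8 g 30.0 t 9.5
```

```bash
python3 -m inch '[[[0,0,1.5,0,0,0,15],[0,0,2.3,0,0,0,15],[0,0,2.3,0,0,0,15],[0,0,2.3,0,0,0,15]]]'; python3 -m inch '[[[0,0,0,0,0,0,50],[0,0,0,0,0,0,50],[0,0,0,0,0,0,50],[0,0,-30,0,0,0,50],[0,0,-70,0,0,0,50],[0,0,-110,0,0,0,80]]]'; python3 -c "
from h import *
go(568.4,124.5,120,.06)"
```

```text
t: 9.9
ee_pos: [690.7, 90.6, 65.6]
orientation: [3.106, 0.472, 0.001]
ft_force: [-1.5, -0.8, 5.4]
width: 19.8
grasp_force: 30.0
t: 10.5
ee_pos: [689.9, 90.4, 175.3]
orientation: [-3.106, -0.472, 0.003]
ft_force: [0.2, -0.1, 0.3]
width: 48.5
grasp_force: 0.0
shift [-105.7  -68.6   55.5] turn [-0.     0.002  0.242] at [689.9  90.4 175.3] F [ 0.2 -0.1  0.3] w 48.5 g 0.0 t 10.5
```

```bash
python3 -m inch '[[[-50,-30,0,0,0,0.12,100],[-100,-60,0,0,0,0.2,100],[-108,-68,30,0,0,0.242,100],[-108,-68,55,0,0,0.242,100],[-108,-68,55,0,0,0.242,100],[-108,-68,55,0,0,0.242,100],[-108,-68,55,0,0,0.242,100]]]'; python3 - <<'E'
from h import *
from fit import fit,tp2
go(566,124.5,30,.06)
t=snap('top','t4');t0=load('t0')
g=lambda d:cv2.cvtColor(d['frame'],cv2.COLOR_RGB2GRAY).astype(np.float32)
A=g(t0)[158:184,228:252];B=g(t)[158:184,228:252]
print(cv2.phaseCorrelate(A,B,cv2.createHanningWindow(A.shape[::-1],cv2.CV_32F)))
L=[(10,10,86),(10,-10,86),(-10,-10,86),(-10,10,86)]
o=[(t0,tp2(p),l) for p,l in zip([(530,27),(574,15),(588,60),(545,73)],L)]
print('top-only',fit(o,[690,87,.3])[0]); print('1px ->',px2w(t0,240,165,86)-px2w(t0,241,166,86))
E
```

```text
t: 11.2
ee_pos: [568.7, 123.3, 121.1]
orientation: [-3.14, -0.093, -0.003]
ft_force: [0.5, -0.8, 0.0]
width: 87.9
grasp_force: 0.0
shift [-2.8 -1.3 91.1] turn [-0.    -0.002 -0.001] at [568.7 123.3 121.1] F [ 0.5 -0.8  0. ] w 87.9 g 0.0 t 11.2
((-0.3291360481913266, 0.5042104214849736), 0.8733439033414111)
top-only [6.88775628e+02 8.62086881e+01 2.80421871e-01]
1px -> [2.63628128 2.49665917 0.        ]
```

```bash
sed -i 's/^C=.*/C=np.array([620.3,-96.5]);CY=0.209/' h.py; python3 -m inch '[[[-2.5,-2,30,0,0,0,100],[-2.5,-2,60,0,0,0,100],[-2.5,-2,80,0,0,0,100],[-2.5,-2,89,0,0,0,100],[-2.5,-2,91,0,0,0,100],[-2.5,-2,91,0,0,0,100],[-2.5,-2,91,0,0,0,100]]]'; python3 -m inch '[[[0,0,0,0,0,0,42],[0,0,0,0,0,0,42],[0,0,0,0,0,0,42],[0,0,0,0,0,0,42],[0,0,0,0,0,0,42],[0,0,0,0,0,0,42]]]'; python3 -c "
from h import *
go(*cl(-7.5,0),150,CY)"
```

```text
t: 11.95
ee_pos: [565.5, 125.3, 30.2]
orientation: [-3.14, -0.094, -0.003]
ft_force: [0.5, -0.5, -0.9]
width: 87.8
grasp_force: 0.0
t: 12.55
ee_pos: [564.5, 125.2, 29.0]
orientation: [3.14, 0.094, -0.0]
ft_force: [-0.5, 0.2, 0.7]
width: 44.7
grasp_force: 30.0
shift [  35.1  225.7 -121. ] turn [ 0.     0.    -0.149] at [564.5 125.2  29. ] F [-0.5  0.2  0.7] w 44.7 g 30.0 t 12.55
```

```bash
python3 -m inch '[[[0,0,-10,0,0,0,42],[0,0,-40,0,0,0,42],[0,0,-80,0,0,0,42],[10,60,-110,0,0,-0.04,42],[20,120,-110,0,0,-0.08,42],[30,170,-110,0,0,-0.12,42],[33,210,-110,0,0,-0.149,42],[33,226,-110,0,0,-0.149,42],[33,226,-110,0,0,-0.149,42],[33,226,-110,0,0,-0.149,42],[33,226,-110,0,0,-0.149,42],[33,226,-110,0,0,-0.149,42]]]'; python3 -c "
from h import *
go(*cl(-9.2,0),60,CY)
go(*cl(-9.2,0),39.5,CY)"
```

```text
t: 13.75
ee_pos: [610.7, -97.0, 139.0]
orientation: [-3.124, -0.33, 0.001]
ft_force: [0.2, 0.1, -1.5]
width: 44.6
grasp_force: 30.0
shift [ 0.3  1.5 79. ] turn [-0.     0.     0.001] at [610.7 -97.  139. ] F [ 0.2  0.1 -1.5] w 44.6 g 30.0 t 13.75
shift [ 0.3  1.6 99.5] turn [-0.     0.     0.001] at [610.7 -97.  139. ] F [ 0.2  0.1 -1.5] w 44.6 g 30.0 t 13.75
```

```bash
python3 -m inch '[[[0,1,40,0,0,0,42],[0,1,70,0,0,0,42],[0,1,85,0,0,0,42],[0,1,93,0,0,0,42],[0,1,97,0,0,0,42],[0,1,97,0,0,0,42],[0,1,97,0,0,0,42],[0,1,97,0,0,0,42]]]'; python3 - <<'E'
from h import *
go(*cl(-9.2,0),39.5,CY)
s=snap('side','s5');t=snap('top','t5')
a=cv2.resize(s['frame'][175:235,235:345,::-1],None,fx=5,fy=5,interpolation=cv2.INTER_CUBIC)
cv2.imwrite('pics/c6.png',a)
E
```

```text
t: 14.55
ee_pos: [611.9, -99.6, 43.0]
orientation: [3.124, 0.327, 0.003]
ft_force: [0.3, -0.3, -0.5]
width: 44.7
grasp_force: 30.0
shift [-0.3 -1.3  3.5] turn [ 0.001 -0.002 -0.   ] at [611.9 -99.6  43. ] F [ 0.3 -0.3 -0.5] w 44.7 g 30.0 t 14.55
```

View pics/c6.png

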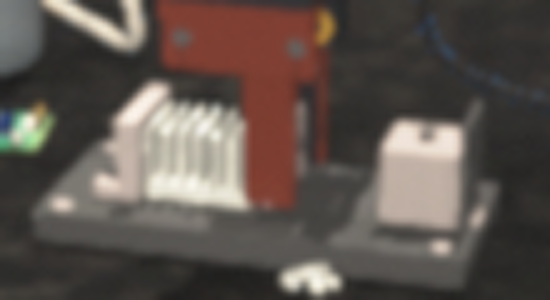

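```bash
python3 -m inch '[[[0,-1.3,1.5,0,0,0,42],[0,-1.3,3,0,0,0,42],[0,-1.3,3.5,0,0,0,42],[0,-1.3,3.5,0,0,0,42],[0,-1.3,3.5,0,0,0,42]]]'; python3 -c "
from h import *
go(*cl(-9.2,0),39.5,CY)"
```

```text
t: 15.15
ee_pos: [611.0, -98.1, 39.0]
orientation: [-3.124, -0.327, -0.0]
ft_force: [-1.1, 0.1, 5.0]
width: 44.6
grasp_force: 30.0
shift [ 0.3  0.4 -0.5] turn [-0. -0. -0.] at [611.  -98.1  39. ] F [-1.1  0.1  5. ] w 44.6 g 30.0 t 15.15
```

Seated, with 5 N upward contact. Release, rise and measure the alignment in the top view.

```bash
python3 -m inch '[[[0,0,0,0,0,0,65],[0,0,0,0,0,0,65],[0,0,0,0,0,0,65],[0,0,-30,0,0,0,65],[0,0,-70,0,0,0,65],[0,0,-110,0,0,0,65],[-30,-60,-110,0,0,0.05,100],[-70,-120,-110,0,0,0.1,100],[-70,-180,-110,0,0,0.149,100],[-70,-220,-110,0,0,0.149,100],[-70,-220,-110,0,0,0.149,100],[-70,-220,-110,0,0,0.149,100]]]'; python3 - <<'E'
from h import *
go(538,125,29.5,.06)
t=snap('top','t6');s=snap('side','s6')
a=cv2.resize(t['frame'][160:240,285:335,::-1],None,fx=7,fy=7,interpolation=cv2.INTER_CUBIC)
b=cv2.resize(s['frame'][185:235,240:330,::-1],None,fx=5,fy=5,interpolation=cv2.INTER_CUBIC)
b=cv2.copyMakeBorder(b,0,a.shape[0]-b.shape[0],0,0,cv2.BORDER_CONSTANT)
cv2.imwrite('pics/c7.png',np.hstack([a,b]))
E
```

```text
t: 16.35
ee_pos: [495.2, 105.6, 148.5]
orientation: [-3.14, -0.1, 0.001]
ft_force: [-0.4, -0.6, -0.2]
width: 87.8
grasp_force: 0.0
shift [ 44.  -16.5 119. ] turn [-0.     0.001  0.004] at [495.2 105.6 148.5] F [-0.4 -0.6 -0.2] w 87.8 g 0.0 t 16.35
```

View pics/c7.png

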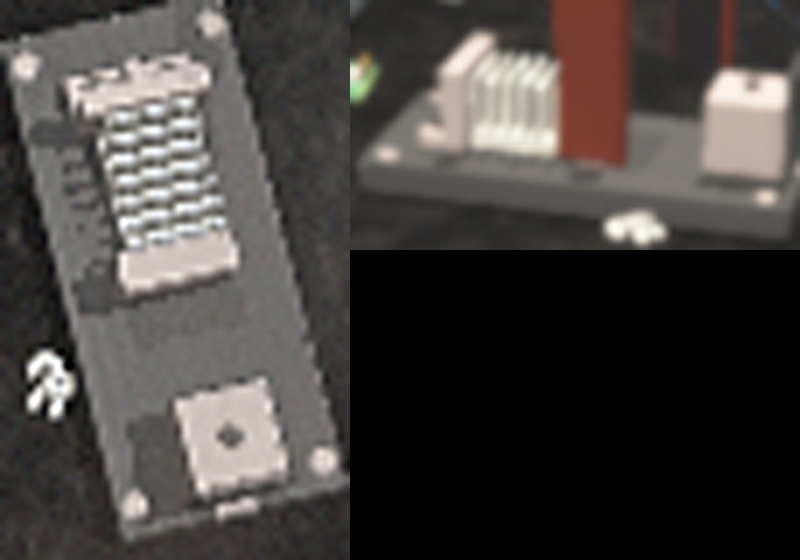

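Top view: the shim stands square at (180,263) in front of the heatsink, and the chips are well off the plate. It looks slightly left of the jaw–heatsink centreline, so quantify that.

```bash
python3 - <<'E'
from h import *
t=load('t6')
f=lambda p,z:px2w(t,285+p[0]/7-.43,160+p[1]/7-.43,z)[:2]
def loc(p,z):
    q=f(p,z)-C;c,s=np.cos(CY),np.sin(CY);return np.round([c*q[0]+s*q[1],-s*q[0]+c*q[1]],1)
for n,P,z in(('jaw',[(175,403),(265,378),(287,472),(197,497)],52),('shim',[(120,258),(235,235),(238,265),(128,292)],51),('hs',[(103,122),(195,105),(222,228),(130,240)],50),('plate',[(0,45),(217,0),(352,483),(122,540)],16)):
    L=[loc(p,z) for p in P];print(n,[l.tolist() for l in L],np.mean(L,0))
go(538,125,29.5,.06)
E
```

```text
jaw [[-57.7, 13.8], [-56.3, -20.9], [-92.0, -20.3], [-93.4, 14.3]] [-74.85   -3.275]
shim [[-0.3, 20.6], [-1.6, -23.3], [-12.8, -21.6], [-13.4, 20.7]] [-7.025 -0.9  ]
hs [[51.5, 14.4], [50.0, -20.9], [2.3, -19.4], [5.6, 15.2]] [27.35  -2.675]
plate [[97.0, 41.8], [95.4, -45.0], [-99.9, -49.4], [-100.9, 41.4]] [-2.1 -2.8]
shift [ 42.5 -19.3 119.1] turn [ 0.    -0.     0.002] at [496.8 103.2 148.6] F [0.6 0.2 0.1] w 87.5 g 0.0 t 16.45
```

```bash
python3 -m inch '[[[30,-19,30,0,0,0,100],[42,-19,50,0,0,0,100],[42,-19,80,0,0,0,100],[42,-19,105,0,0,0,100],[42,-19,116,0,0,0,100],[42,-19,118,0,0,0,100],[42,-19,118,0,0,0,100],[42,-19,118,0,0,0,100]]]'; python3 -c "
from h import *
go(538,125,29.5,.06)"
```

```text
t: 17.25
ee_pos: [538.5, 123.9, 31.6]
orientation: [-3.14, -0.093, -0.003]
ft_force: [0.3, -0.2, -0.0]
width: 88.2
grasp_force: 0.0
shift [-0.5 -1.1  2.1] turn [-0.    -0.002 -0.001] at [538.5 123.9  31.6] F [ 0.3 -0.2 -0. ] w 88.2 g 0.0 t 17.25
```

```bash
python3 -m inch '[[[0,0,1,0,0,0,100],[0,0,1,0,0,0,42],[0,0,1,0,0,0,42],[0,0,1,0,0,0,42],[0,0,1,0,0,0,42],[0,0,1,0,0,0,42],[0,0,1,0,0,0,42],[0,0,1,0,0,0,42]]]'; python3 -c "
from h import *
go(*cl(-26.7,-1.7),139,CY)"
```

```text
t: 18.05
ee_pos: [537.6, 124.0, 29.4]
orientation: [-3.14, -0.094, 0.0]
ft_force: [-0.2, -0.4, 0.8]
width: 45.0
grasp_force: 30.0
shift [  43.3  230.7 -109.6] turn [-0.     0.    -0.149] at [537.6 124.   29.4] F [-0.2 -0.4  0.8] w 45.0 g 30.0 t 18.05
```

```bash
python3 -m inch '[[[0,0,-10,0,0,0,42],[0,0,-40,0,0,0,42],[0,0,-80,0,0,0,42],[10,60,-110,0,0,-0.04,42],[20,120,-110,0,0,-0.08,42],[35,170,-110,0,0,-0.12,42],[43,210,-110,0,0,-0.149,42],[43,231,-110,0,0,-0.149,42],[43,231,-110,0,0,-0.149,42],[43,231,-110,0,0,-0.149,42],[43,231,-110,0,0,-0.149,42],[43,231,-110,0,0,-0.149,42],[43,231,-110,0,0,-0.149,42]]]'; python3 -c "
from h import *
go(*cl(-27.1,-1.7),39.7,CY)"
```

```text
t: 19.35
ee_pos: [594.1, -102.7, 139.5]
orientation: [-3.124, -0.33, 0.001]
ft_force: [0.7, -0.2, -0.3]
width: 44.8
grasp_force: 30.0
shift [-0.2  1.1 99.8] turn [-0.     0.     0.002] at [ 594.1 -102.7  139.5] F [ 0.7 -0.2 -0.3] w 44.8 g 30.0 t 19.35
```

```bash
python3 -m inch '[[[0,0.5,40,0,0,0,42],[0,0.5,70,0,0,0,42],[0,0.5,85,0,0,0,42],[0,0.5,93,0,0,0,42],[0,0.5,97,0,0,0,42],[0,0.5,97,0,0,0,42],[0,0.5,97,0,0,0,42],[0,0.5,97,0,0,0,42],[0,0.5,97,0,0,0,42]]]'; python3 -c "
from h import *
go(*cl(-27.1,-1.7),39.7,CY)"
```

```text
t: 20.25
ee_pos: [594.9, -104.6, 43.3]
orientation: [3.124, 0.327, 0.002]
ft_force: [-0.2, -0.1, -0.3]
width: 44.9
grasp_force: 30.0
shift [-0.6 -1.   3.6] turn [ 0.001 -0.001 -0.   ] at [ 594.9 -104.6   43.3] F [-0.2 -0.1 -0.3] w 44.9 g 30.0 t 20.25
```

```bash
python3 -m inch '[[[-0.5,-0.7,1.5,0,0,0,42],[-0.5,-0.7,3,0,0,0,42],[-0.5,-0.7,3.4,0,0,0,42],[-0.5,-0.7,3.4,0,0,0,42],[-0.5,-0.7,3.4,0,0,0,42]]]'; python3 -c "
from h import *
go(*cl(-27.1,-1.7),39.7,CY)"; python3 -m inch '[[[0,0,0,0,0,0,65],[0,0,0,0,0,0,65],[0,0,0,0,0,0,65],[0,0,-30,0,0,0,65],[0,0,-70,0,0,0,65],[0,0,-110,0,0,0,65],[-30,-60,-110,0,0,0.05,100],[-70,-120,-110,0,0,0.1,100],[-70,-180,-110,0,0,0.149,100],[-70,-220,-110,0,0,0.149,100],[-70,-220,-110,0,0,0.149,100],[-70,-220,-110,0,0,0.149,100],[-70,-220,-110,0,0,0.149,100]]]'; python3 -c "
from h import *
snap('top','t7')
go(509,122,29.5,.06)"
```

```text
t: 20.75
ee_pos: [593.8, -103.9, 39.5]
orientation: [-3.124, -0.327, -0.0]
ft_force: [-2.0, 0.0, 4.7]
width: 44.8
grasp_force: 30.0
shift [ 0.3 -0.  -0.2] turn [-0. -0. -0.] at [ 593.8 -103.9   39.5] F [-2.   0.   4.7] w 44.8 g 30.0 t 20.75
t: 22.05
ee_pos: [479.7, 97.4, 149.2]
orientation: [3.14, 0.097, 0.001]
ft_force: [0.1, -0.1, -0.2]
width: 88.2
grasp_force: 0.0
shift [ 30.4 -23.5 119.6] turn [ 0.    -0.     0.001] at [480.   96.7 149.1] F [-0.1  0.   0.7] w 87.8 g 0.0 t 22.1
```

```bash
python3 -m inch '[[[25,-23,20,0,0,0,100],[30,-23,50,0,0,0,100],[30,-23,80,0,0,0,100],[30,-23,105,0,0,0,100],[30,-23,116,0,0,0,100],[30,-23,120,0,0,0,100],[30,-23,120,0,0,0,100],[30,-23,120,0,0,0,100],[30,-23,120,0,0,0,100]]]'; python3 - <<'E'
from h import *
go(509,122,29.5,.06)
t=load('t7');g=cv2.cvtColor(t['frame'],cv2.COLOR_RGB2GRAY)
k=8;r=cv2.resize(g[185:225,295:335],None,fx=k,fy=k,interpolation=cv2.INTER_CUBIC)
for th in(120,140):
  for c in cv2.findContours((r>th).astype(np.uint8),cv2.RETR_EXTERNAL,cv2.CHAIN_APPROX_SIMPLE)[0]:
    if cv2.contourArea(c)<1500: continue
    b=cv2.boxPoints(cv2.minAreaRect(c)); L=[]
    for p in b:
        q=px2w(t,295+p[0]/k-.44,185+p[1]/k-.44,51)[:2]-C;cc,s=np.cos(CY),np.sin(CY);L.append([cc*q[0]+s*q[1],-s*q[0]+cc*q[1]])
    print(th,cv2.contourArea(c),np.round(L,1).tolist(),np.mean(L,0).round(1))
E
```

```text
t: 23.0
ee_pos: [509.1, 121.7, 30.2]
orientation: [-3.14, -0.094, -0.003]
ft_force: [-0.1, 1.0, 0.7]
width: 88.2
grasp_force: 0.0
shift [-0.1 -0.4  0.7] turn [-0.    -0.002 -0.   ] at [509.1 121.7  30.2] F [-0.1  1.   0.7] w 88.2 g 0.0 t 23.0
120 8729.5 [[-54.5, 14.8], [-54.8, -23.5], [-85.6, -22.6], [-85.2, 15.5]] [-70.  -4.]
120 21822.5 [[31.3, 23.5], [32.4, -25.9], [-32.8, -25.9], [-33.8, 23.1]] [-0.7 -1.3]
140 8262.5 [[-55.2, 14.4], [-55.3, -22.6], [-85.4, -22.0], [-85.3, 14.8]] [-70.3  -3.8]
140 6140.0 [[-15.6, 20.6], [-15.4, -25.3], [-32.6, -25.0], [-32.7, 20.7]] [-24.1  -2.3]
140 10156.0 [[15.7, 22.8], [16.2, -23.6], [-13.6, -23.2], [-14.0, 23.0]] [ 1.1 -0.2]
140 1563.5 [[23.1, 18.8], [23.8, -22.3], [17.4, -22.2], [16.8, 18.8]] [20.3 -1.7]
```

```bash
python3 -m inch '[[[0,0,0,0,0,0,42],[0,0,0,0,0,0,42],[0,0,0,0,0,0,42],[0,0,0,0,0,0,42],[0,0,0,0,0,0,42],[0,0,0,0,0,0,42],[0,0,0,0,0,0,42]]]'; python3 -c "
from h import *
go(*cl(-46.2,-2.7),139,CY)"
```

```text
t: 23.7
ee_pos: [508.3, 121.5, 29.1]
orientation: [3.14, 0.094, -0.0]
ft_force: [0.7, -0.3, 0.6]
width: 44.9
grasp_force: 30.0
shift [  53.5  233.9 -109.9] turn [ 0.     0.    -0.149] at [508.3 121.5  29.1] F [ 0.7 -0.3  0.6] w 44.9 g 30.0 t 23.7
```

```bash
python3 -m inch '[[[0,0,-10,0,0,0,42],[0,0,-40,0,0,0,42],[0,0,-80,0,0,0,42],[10,60,-110,0,0,-0.04,42],[20,120,-110,0,0,-0.08,42],[40,170,-110,0,0,-0.12,42],[53,210,-110,0,0,-0.149,42],[53.5,234,-110,0,0,-0.149,42],[53.5,234,-110,0,0,-0.149,42],[53.5,234,-110,0,0,-0.149,42],[53.5,234,-110,0,0,-0.149,42],[53.5,234,-110,0,0,-0.149,42],[53.5,234,-110,0,0,-0.149,42],[53.5,234,-110,0,0,-0.149,42]]]'; python3 -c "
from h import *
go(*cl(-46.2,-2.7),39.3,CY)"
```

```text
t: 25.1
ee_pos: [575.6, -107.9, 139.1]
orientation: [-3.124, -0.33, 0.0]
ft_force: [0.1, -1.6, 0.1]
width: 44.9
grasp_force: 30.0
shift [-0.1  0.9 99.8] turn [-0.     0.     0.001] at [ 575.6 -107.9  139.1] F [ 0.1 -1.6  0.1] w 44.9 g 30.0 t 25.1
```

```bash
python3 -m inch '[[[0,0.3,40,0,0,0,42],[0,0.3,65,0,0,0,42],[0,0.3,65,0,0,0,42],[0,0.3,65,0,0,0,42],[0,0.3,80,0,0,0,42],[0,0.3,90,0,0,0,42],[0,0.3,96,0,0,0,42],[0,0.3,97,0,0,0,42],[0,0.3,97,0,0,0,42],[0,0.3,97,0,0,0,42]]]'; python3 -c "
from h import *
go(*cl(-46.2,-2.7),39.3,CY)"
```

```text
t: 26.1
ee_pos: [576.0, -109.2, 42.3]
orientation: [3.124, 0.327, 0.001]
ft_force: [0.5, 0.4, -0.5]
width: 44.6
grasp_force: 30.0
shift [-0.2 -0.5  3. ] turn [ 0. -0. -0.] at [ 576.  -109.2   42.3] F [ 0.5  0.4 -0.5] w 44.6 g 30.0 t 26.1
```

```bash
python3 -m inch '[[[0,-0.4,1.5,0,0,0,42],[0,-0.4,2.7,0,0,0,42],[0,-0.4,2.9,0,0,0,42],[0,-0.4,2.9,0,0,0,42],[0,-0.4,2.9,0,0,0,42]]]'; python3 -m inch '[[[0,0,0,0,0,0,62],[0,0,0,0,0,0,62],[0,0,0,0,0,0,62],[0,0,-30,0,0,0,62],[0,0,-70,0,0,0,62],[0,0,-110,0,0,0,62],[-40,0,-110,0,0,0,0],[-80,0,-110,0,0,0,0],[-84,0,-110,0,0,0,0],[-84,0,-110,0,0,0,0],[-84,0,-110,0,0,0,0],[-84,0,-110,0,0,0,0],[-84,0,-110,0,0,0,0]]]'; python3 - <<'E'
from h import *
go(*cl(-130,-3.2),54,CY)
t=snap('top','t8');s=snap('side','s8');g=cv2.cvtColor(t['frame'],cv2.COLOR_RGB2GRAY)
k=8;r=cv2.resize(g[185:235,295:335],None,fx=k,fy=k,interpolation=cv2.INTER_CUBIC)
for th in(130,145):
  for c in cv2.findContours((r>th).astype(np.uint8),cv2.RETR_EXTERNAL,cv2.CHAIN_APPROX_SIMPLE)[0]:
    if cv2.contourArea(c)<2500: continue
    b=cv2.boxPoints(cv2.minAreaRect(c)); L=[]
    for p in b:
        q=px2w(t,295+p[0]/k-.44,185+p[1]/k-.44,51)[:2]-C;cc,ss=np.cos(CY),np.sin(CY);L.append([cc*q[0]+ss*q[1],-ss*q[0]+cc*q[1]])
    print(th,np.round(L,1).tolist(),np.mean(L,0).round(1))
E
```

```text
t: 26.6
ee_pos: [575.7, -108.7, 39.2]
orientation: [3.124, 0.327, 0.0]
ft_force: [0.6, -0.6, -0.1]
width: 44.6
grasp_force: 30.0
t: 27.9
ee_pos: [494.4, -126.0, 149.0]
orientation: [3.124, 0.328, 0.001]
ft_force: [0.3, 0.3, -0.3]
width: 2.3
grasp_force: 0.0
shift [-0.8  0.4 95. ] turn [ 0. -0.  0.] at [ 494.4 -126.   149. ] F [ 0.3  0.3 -0.3] w 2.3 g 0.0 t 27.9
130 [[-84.8, 28.8], [-46.3, 8.2], [-56.3, -10.9], [-94.8, 9.8]] [-70.6   9. ]
130 [[-35.7, -50.2], [-37.6, -58.1], [-115.8, -38.0], [-114.0, -30.2]] [-75.8 -44.1]
130 [[-15.3, 20.7], [-14.9, -26.1], [-51.4, -25.6], [-51.7, 21.0]] [-33.3  -2.5]
130 [[-105.9, 3.9], [-17.6, -39.2], [-21.0, -46.4], [-109.3, -3.2]] [-63.4 -21.2]
130 [[-109.5, -11.3], [-6.6, -48.7], [-11.8, -63.7], [-114.6, -26.1]] [-60.6 -37.4]
130 [[16.5, 22.7], [16.4, -24.2], [-14.2, -23.5], [-14.0, 23.2]] [ 1.2 -0.5]
145 [[-84.4, 28.1], [-47.0, 8.3], [-56.6, -10.3], [-94.0, 9.7]] [-70.5   8.9]
145 [[-34.3, 19.8], [-33.9, -22.2], [-50.8, -22.0], [-51.1, 19.8]] [-42.5  -1.2]
145 [[-37.7, -50.0], [-39.5, -57.6], [-115.8, -38.0], [-114.0, -30.5]] [-76.8 -44. ]
145 [[-106.1, 3.3], [-19.9, -39.4], [-22.6, -45.1], [-108.8, -2.5]] [-64.3 -20.9]
145 [[-15.7, 20.5], [-15.4, -25.3], [-32.0, -25.1], [-32.3, 20.6]] [-23.9  -2.3]
145 [[-109.7, -12.1], [-7.5, -49.1], [-12.2, -63.1], [-114.4, -25.9]] [-60.9 -37.5]
145 [[15.7, 22.6], [16.1, -23.6], [-13.5, -23.2], [-13.8, 22.8]] [ 1.1 -0.3]
```

All three shims stand square. Descend behind the push plate.

```bash
python3 -m inch '[[[-1,0,40,0,0,0,0],[-1,0,70,0,0,0,0],[-1,0,88,0,0,0,0],[-1,0,94,0,0,0,0],[-1,0,94,0,0,0,0],[-1,0,94,0,0,0,0],[-1,0,94,0,0,0,0],[5,0,94,0,0,0,0],[9,0,94,0,0,0,0],[13,0,94,0,0,0,0],[16,0,94,0,0,0,0],[16,0,94,0,0,0,0],[16,0,94,0,0,0,0]]]'; python3 -c "
from h import *
go(*cl(-109.5,-3.2),54,CY)"
```

```text
t: 29.3
ee_pos: [509.0, -122.7, 55.1]
orientation: [-3.124, -0.328, 0.0]
ft_force: [-0.9, -0.1, -0.2]
width: 0.6
grasp_force: 0.0
shift [4.8 0.6 1.1] turn [-0.  0. -0.] at [ 509.  -122.7   55.1] F [-0.9 -0.1 -0.2] w 0.6 g 0.0 t 29.3
```

```bash
python3 -m inch '[[[1,0.5,0.5,0,0,0,0],[2,0.5,0.5,0,0,0,0],[3,0.5,0.5,0,0,0,0],[4,0.5,0.5,0,0,0,0],[5,0.5,0.5,0,0,0,0],[6,0.5,0.5,0,0,0,0],[7,0.5,0.5,0,0,0,0],[8,0.5,0.5,0,0,0,0],[8,0.5,0.5,0,0,0,0],[8,0.5,0.5,0,0,0,0]]]'; python3 -m inch '[[[1,0,0,0,0,0,0],[2,0,0,0,0,0,0],[3,0,0,0,0,0,0],[4,0,0,0,0,0,0],[4,0,0,0,0,0,0],[4,0,0,0,0,0,0]]]';  python3 -c "
from h import *
go(*cl(-95,-3.2),54,CY)"
```

```text
t: 30.3
ee_pos: [516.8, -121.6, 54.6]
orientation: [-3.124, -0.327, 0.001]
ft_force: [-1.8, -0.6, 0.6]
width: 0.4
grasp_force: 0.9
t: 30.9
ee_pos: [521.0, -120.7, 54.6]
orientation: [-3.124, -0.327, -0.0]
ft_force: [-2.1, -0.4, -0.4]
width: 0.6
grasp_force: 0.9
shift [7.1 0.1 0.6] turn [-0. -0. -0.] at [ 521.  -120.7   54.6] F [-2.1 -0.4 -0.4] w 0.6 g 0.9 t 30.9
```

```bash
python3 -m inch '[[[1,0,0,0,0,0,0],[2,0,0,0,0,0,0],[3,0,0,0,0,0,0],[4,0,0,0,0,0,0],[4,0,0,0,0,0,0],[4,0,0,0,0,0,0]]]'; python3 -m inch '[[[0.7,0,0,0,0,0,0],[1.4,0,0,0,0,0,0],[2,0,0,0,0,0,0],[2,0,0,0,0,0,0],[2,0,0,0,0,0,0]]]'
```

```text
t: 31.5
ee_pos: [524.9, -119.9, 54.6]
orientation: [-3.124, -0.327, -0.0]
ft_force: [-2.5, 0.2, 0.2]
width: 0.6
grasp_force: 1.1
t: 32.0
ee_pos: [526.7, -119.5, 54.6]
orientation: [-3.124, -0.327, 0.001]
ft_force: [-4.0, 0.6, 1.2]
width: 0.3
grasp_force: 1.9
```

```bash
python3 -m inch '[[[0.5,0,0,0,0,0,0],[1,0,0,0,0,0,0],[1.5,0,0,0,0,0,0],[1.5,0,0,0,0,0,0],[1.5,0,0,0,0,0,0]]]'
```

```text
t: 32.5
ee_pos: [528.3, -119.2, 54.6]
orientation: [-3.124, -0.327, 0.0]
ft_force: [-3.6, 1.0, 1.0]
width: 0.7
grasp_force: 1.8
```

```bash
for i in 1 2 ; do python3 -m inch '[[[0.5,0,0,0,0,0,0],[1,0,0,0,0,0,0],[1,0,0,0,0,0,0],[1,0,0,0,0,0,0]]]'|egrep 'ee|force'; done
```

```text
ee_pos: [529.1, -119.0, 54.6]
ft_force: [-4.9, 0.3, 1.0]
grasp_force: 2.2
ee_pos: [530.2, -118.8, 54.6]
ft_force: [-5.1, 1.3, 1.2]
grasp_force: 2.2
```

```bash
for i in 1 2 ; do python3 -m inch '[[[0.5,0,0,0,0,0,0],[1,0,0,0,0,0,0],[1,0,0,0,0,0,0],[1,0,0,0,0,0,0]]]'|egrep 'ee|force'; done; python3 - <<'E'
from h import *
s=snap('side','s9')
E
```

```text
ee_pos: [530.4, -118.7, 54.6]
ft_force: [-7.1, 0.3, 4.2]
grasp_force: 3.7
ee_pos: [531.2, -118.5, 54.6]
ft_force: [-7.9, -1.1, 4.5]
grasp_force: 4.1
```

```bash
for i in 1 2 ; do python3 -m inch '[[[0.5,0,0,0,0,0,0],[1,0,0,0,0,0,0],[1,0,0,0,0,0,0],[1,0,0,0,0,0,0]]]'|egrep 'ee|force'; done
```

```text
ee_pos: [531.2, -118.5, 54.6]
ft_force: [-11.6, -3.0, 6.2]
grasp_force: 6.0
ee_pos: [531.2, -118.5, 54.6]
ft_force: [-14.5, -4.3, 10.1]
grasp_force: 7.9
```

```bash
python3 -m inch '[[[1,0,0,0,0,0,0],[2,0,0,0,0,0,0],[3,0,0,0,0,0,0],[3,0,0,0,0,0,0],[3,0,0,0,0,0,0],[3,0,0,0,0,0,0]]]'|egrep 'ee|force|^t'; python3 - <<'E'
from h import *
s0=load('s0');s=snap('side','s10');snap('top','t10')
g=lambda d:cv2.cvtColor(d['frame'],cv2.COLOR_RGB2GRAY)
def jp(x,y,z): return w2px(s0,[*cl(x,y),z])
P=[jp(x,15,z) for x in(-55,-88) for z in(16,52)];u0,v0=np.min(P,0).astype(int)-2;u1,v1=np.max(P,0).astype(int)+2
T=g(s0)[v0:v1,u0:u1];W=g(s)[v0-6:v1+6,u0-45:u1+8]
k=4;up=lambda i:cv2.resize(i,None,fx=k,fy=k,interpolation=cv2.INTER_CUBIC)
m=cv2.matchTemplate(up(W),up(T),cv2.TM_CCOEFF_NORMED);_,sc,_,l=cv2.minMaxLoc(m)
du=np.array(l)/k-[45,6];per=(jp(-40,15,34)-jp(-60,15,34))/20
print('score',sc,'shift',du,'mm',du[0]/per[0],per)
np.set_printoptions(linewidth=250)
# profile along x at near side, z=44 (y=+20): gaps between bodies
for y,z in((18,45),(18,30)):
  print([int(cv2.getRectSubPix(g(s),(1,1),tuple(map(float,jp(x,y,z))))[0,0]) for x in range(-80,12,2)])
E
```

```text
t: 35.55
ee_pos: [531.3, -118.4, 54.6]
ft_force: [-24.9, -10.5, 20.6]
grasp_force: 13.5
score 0.6006091237068176 shift [-19.    -0.75] mm 43.53803504264597 [-0.43640003 -0.04729551]
[83, 100, 130, 159, 174, 180, 182, 184, 183, 182, 182, 183, 183, 183, 182, 182, 183, 184, 180, 170, 166, 174, 183, 184, 184, 184, 180, 172, 169, 175, 182, 182, 182, 182, 180, 172, 166, 175, 185, 189, 190, 188, 187, 184, 176, 173]
[79, 104, 141, 165, 175, 179, 180, 181, 181, 181, 181, 182, 181, 181, 180, 178, 178, 178, 175, 166, 162, 168, 175, 179, 179, 178, 176, 170, 168, 172, 177, 178, 177, 178, 177, 168, 161, 165, 176, 179, 180, 181, 192, 213, 230, 227]
```

Side profile: body joints at clamp x of about -40, -24, -8 and +7. So the jaw, three shims and heatsink are closed up, with the jaw at about -40, well short of -29. The push is a steady 25 N or so. Hand in.

```bash
python3 -c "
from h import *
o=status.get_obs();print(o['ft_force'],o['ee_pos'],o['t']);print(ctrl.close_job())"
```

```text
[-25.51229665 -10.83589365  19.9513293 ] [ 531.28936771 -118.36921691   54.64782741] 35.65
the job is handed in; nothing more can be done
None
```

The job is handed in at 35.7 s: chips wiped off the plate with the scraper, block set down about 120 mm from the clamp, and three shims squeezing the heatsink against the end stop, jaw short of its travel end, fingertips still pushing at about 25 N; no verdict came back.

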